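# Snap the gasketed lid onto the pail of wheel bearings

## Robot

A 7-joint arm with a two-finger parallel gripper is mounted at the origin on the work surface. World frame = base frame: x ahead of the robot, y to its left, z up, the work surface at z = 0. Lengths are in m, angles in rad, forces in N, time in s.
With the tool pointing down it reaches from about 0.425 to 0.8 m from the base axis. Payload 8.3 kg.
Tool frame: the origin (TCP) lies on the centre line of the jaws, within the pads' length; the fingertips stand 22 mm ahead of it and the grasp point (between the pads) lies 3 mm ahead of it; z points along the fingers, y is the line along which they close (so a half turn about z gives the same grasp; the last joint's range is limited). The gripper opens to 85 mm and grips with 20 to 120 N. Pads are 22 mm wide; open, the fingers measure 114 mm over their backs; the gripper's body (76 mm by 85 mm) begins 54 mm behind the grasp point. The pads swing forward as they close: fully open they stand 13 mm farther back than shut.
Start: joints at [1.058, 0.383, 0.016, 1.37, -0.006, 1.388, -0.046], TCP at [0.272, -0.563, 0.253] pointing down, gripper open.
Joint ranges: [-2.95, 2.95], [-0.25, 2.06], [-1.52, 1.56], [0.18, 2.33], [-1.44, 4.58], [0.02, 2.06], [-3.01, 3.01]. Speed limits (rad/s): [2.39, 2.39, 3.01, 3.01, 3.14, 3.14, 3.14].

## Interface

Orientations are given as [roll, pitch, yaw] about the fixed x, y, z axes, in that order (R = Rz(yaw) Ry(pitch) Rx(roll)).
In Python, from plant import ctrl, vision, workorder gives the robot as it stands.
- The arm moves only by the tool drive_tool, never from a script. Its argument "increments" is a list of rows, each a list of 3 entries, a list of its own where there are three numbers: the closure, from 0 (fully open) to 1 (shut), then the shift along the tool's x, y, z in shares of 600 mm (1.0 is 600 mm), then the turn about the tool's z in parts of the range, where 1.0 means pi rad. A call has 1 to 5 rows; each row is the pose to reach, as a shift and turn from the pose commanded when the call began, along the tool's axes at that moment; what a row does not reach only later rows make up. A row lasts 1/12 s, in which the tool goes at most 41.7 mm and 7.16 degrees, less where a joint would pass 70% of its speed; a pose out of reach is approached as far as the arm can. A call with a gripper value outside its range is refused whole. The fingers move at their own pace and stop on an object; "grip_force" is the grip in N (left out, the last holds). Time passes only in rows, so rows that repeat a pose let the fingers close. It gives the time, the measured TCP pose, the force, the opening and the grip force at its end, in the units of the state.
- ctrl.sense(): the state, without advancing time (a new reading comes with each control period).
- vision.grab_frame(name): name is "side" or "top"; returns (picture, depth): 400x640x3 uint8, red, green, blue; 400x640 float32, m along the optical axis (not along the pixel's ray), 0 where there is no reading.
- vision.camera_params(name): a dict with "fx", "fy", "cx", "cy" (pixels), "extrinsics" (4x4, takes a point from camera to world coordinates). Camera axes: x right, y down, z forward; pixel columns grow to the right and rows downward; lengths in m; the calibration is good to about 2 mm. A picture is of the moment at which its call begins. camera_params takes no time and is no camera call.
- workorder.sign_off(): hands the job in; it is judged then, once.
Trained networks look in the newest picture that a camera, given by its name, has taken for a name from the list of things; names that differ only in an ending like _2 or _b are one class to them, and where a whole thing is asked for, a point or a joint stands for the part that bears it (a point fixed in the world has none). Each returns a list of dicts, best first, with "conf" (0 to 1); they miss things now and then, are a little off and sometimes report something else, mostly with a low value. They report only what shows in the picture. A call takes as long as a camera call. They do not tell look-alikes from the thing itself.
- vision.recognise(camera, label): "centre" ([row, column] as shares, 0 to 1, of the picture: columns of its width, rows of its height, amid what is visible of it).
The state is a dict: "clock": time; "joints": joint angles; "joint_vel": joint speeds; "joint_efforts": joint torques, N m; "eef_pos": TCP position; "tcp_rot": TCP orientation; "force": force on the tool from outside, world axes, zero at the start; "ft_torque": the same for the moment, N m; "grip_width": opening from 0.0 (shut) to 1.0 (fully open); "gripper_force": force on a finger pad.
Only numpy, scipy, OpenCV 4.12 (cv2) and the standard library are available. Lean on these libraries where they do the work, as an engineer would, in place of code of your own. Each camera call takes 0.05 s, during which the arm holds its last target. There are 200 camera calls.

## Task

Close up the open pail of wheel bearings so that no dust gets in: take the loose lid by its screw cap, lay it squarely on the pail, then press it down around the edge, one rim section after another, until all six sections have snapped home. Firm finger pressure is enough: the lid cracks if it is leaned on or forced, so stop pushing when a section bottoms out. Leave the pail standing where it is and don't disturb the other things on the bench.

Things in the scene. Friction and masses are not known exactly. Their poses are not given: they have to be found in the camera images.
- lid: white plastic pail lid, 168 mm across, 0.23 kg, right way up; origin: centre of its underside, z up. Flat panel, top 19.5 mm above the origin, out to 62 mm from the axis, with a tapered plug, 132 mm across, below it that drops into the pail's mouth; around it the rim, 67 to 83 mm from the axis, top 23.5 mm up, cut by slits into six equal sections that flex singly, gasket and lip underneath
- cap (a point): middle of the top of the lid's grey ribbed screw cap, 41.5 mm above the lid's origin; the cap is 44 mm across and stands 22 mm above the panel: the place to grip the lid, from above, at any yaw. It is not the place to press: pushing there only dishes the soft panel in, and 12 mm deeper than its closed position ruins the lid
- section0: rim section 0 of the lid; origin, where to press: middle of its top, 71 mm from the lid's axis at lid yaw 0 deg. Loose on the pail it is about 153 mm above the pail's underside. Pushed here with some 8 to 18 N the section spreads, snaps over the pail's rim, drops 8 to 9 mm, stops dead on the gasket and stays down. More than 60 N cracks it
- section1: rim section 1 of the lid; origin, where to press: middle of its top, 71 mm from the lid's axis at lid yaw 60 deg. Heights and forces as for section 0; each section moves by itself, and a push across a slit, on two sections at once, needs twice the force
- section2: rim section 2 of the lid; origin, where to press: middle of its top, 71 mm from the lid's axis at lid yaw 120 deg. Heights and forces as for section 0
- section3: rim section 3 of the lid; origin, where to press: middle of its top, 71 mm from the lid's axis at lid yaw 180 deg. Heights and forces as for section 0
- section4: rim section 4 of the lid; origin, where to press: middle of its top, 71 mm from the lid's axis at lid yaw 240 deg. Heights and forces as for section 0
- section5: rim section 5 of the lid; origin, where to press: middle of its top, 71 mm from the lid's axis at lid yaw 300 deg. Heights and forces as for section 0
- pail: open white plastic pail, 140 mm high, rim 146 mm across over its 6 mm round bead, 149 mm over the rib below it, base 120 mm across, 1.8 kg with the bearings in it, free-standing; a thin wire bail hangs down its side, below the rim. Origin: centre of its underside, z up along its axis
- mouth (a point): centre of the pail's mouth, level with the top of its rim, 140 mm above its underside. Laid on loosely at any yaw, within about 3 mm of the axis, the lid finds its own centre, with its origin 11 to 12 mm below this point (panel and cap sag 1 to 2 mm); when fully home, 20 mm below it
- paint_can: closed metal paint can, 100 mm across, 115 mm high, bystander; origin under its centre
- spool: spool of copper wire, 60 mm across, 50 mm high, bystander; origin under its centre
- wood_block: offcut of wood 110 x 60 x 38 mm, bystander; origin under its centre
- socket: steel socket standing on end, 29 mm across, 50 mm high, bystander; origin under its centre
- wrench: steel spanner 185 mm long, 9 mm high, lying flat, along its own x, bystander
- fitting: brass hose fitting standing on end, 32 mm across, 52 mm high, bystander; origin under its centre
There are look-alikes about, which are no part of the job. What is shaped like the pail but brown or yellow is not meant.

How it is judged:
By the outcome, as a careful person would: the job done as asked, in the order asked, and still so for the second after the job is handed in, with the robot touching nothing.
It also fails if it takes over 67 s, if anything falls off the work surface, if the arm or the gripper's body presses on something with over 40 N, if the wrist force passes 120 N, or if a joint passes its speed limit or range.

## Working session

There is one attempt and no reset: what is moved stays moved. The work goes in short steps, Python scripts to look and compute and a tool call to move; the robot and the scene stay as the last step left them, time stands still between calls to the robot, and variables do not carry over. Pictures are saved under pics/ and viewed, at most 10 in all, crops included, and the job is handed in when it is done.

Besides the shell and the picture viewer there is one more tool, called as name([rows], argument=value, ...), one row to a line, values as JSON. drive_tool: Moves the arm, as the interface text tells. Its arguments: {"type":"object","properties":{"increments":{"type":"array","items":{"type":"array"}},"grip_force":{"type":"number"}},"required":["increments"]}

```bash
mkdir -p pics; cat > h.py <<'E'
import numpy as np, cv2
from plant import ctrl, vision, workorder
def world(cam,depth,r,c):
    p=vision.camera_params(cam); d=depth[int(r),int(c)]
    E=np.array(p["extrinsics"]); return (E@[(c-p["cx"])/p["fx"]*d,(r-p["cy"])/p["fy"]*d,d,1])[:3]
def cloud(cam,depth):
    p=vision.camera_params(cam); E=np.array(p["extrinsics"])
    v,u=np.mgrid[0:400,0:640]
    P=np.stack([(u-p["cx"])/p["fx"]*depth,(v-p["cy"])/p["fy"]*depth,depth],-1)
    return P@E[:3,:3].T+E[:3,3]
E
python3 - <<'E'
from h import *
for cam in("top","side"):
    im,d=vision.grab_frame(cam); np.savez(f"{cam}0.npz",im=im,d=d); cv2.imwrite(f"pics/{cam}0.png",im[:,:,::-1])
    for l in("lid","cap","pail","mouth"):
        for x in vision.recognise(cam,l)[:4]:
            r,c=x["centre"][0]*400,x["centre"][1]*640
            print(cam,l,round(x["conf"],2),round(r),round(c),world(cam,d,r,c).round(3))
s=ctrl.sense();print({k:np.round(v,3) for k,v in s.items()})
E
```

```text
top lid 0.86 206 415 [ 0.562 -0.169  0.046]
top cap 0.67 206 415 [ 0.561 -0.171  0.041]
top cap 0.27 138 265 [0.76  0.245 0.04 ]
top cap 0.17 179 418 [ 0.641 -0.187  0.021]
top pail 0.91 285 168 [0.358 0.507 0.026]
top pail 0.81 294 390 [ 0.322 -0.097  0.002]
top pail 0.74 287 263 [0.349 0.248 0.035]
top mouth 0.97 285 171 [0.356 0.5   0.023]
top mouth 0.97 296 390 [ 0.317 -0.098  0.002]
top mouth 0.84 203 284 [0.579 0.196 0.002]
top mouth 0.66 288 264 [0.347 0.246 0.038]
side lid 0.8 186 371 [ 0.546 -0.154  0.028]
side cap 0.92 186 368 [ 0.553 -0.149  0.029]
side cap 0.18 199 360 [ 0.543 -0.091  0.014]
side pail 0.97 270 354 [0.38  0.18  0.035]
side pail 0.79 212 423 [ 0.309 -0.005  0.136]
side pail 0.64 222 292 [0.612 0.143 0.037]
side pail 0.46 184 292 [0.739 0.006 0.038]
side mouth 0.79 223 295 [0.609 0.137 0.033]
side mouth 0.76 279 351 [0.382 0.184 0.004]
side mouth 0.68 344 276 [0.388 0.441 0.026]
side mouth 0.6 212 422 [ 0.311 -0.004  0.136]
{'clock': np.float64(0.5), 'joints': array([ 1.058,  0.383,  0.016,  1.37 , -0.006,  1.388, -0.047]), 'joint_vel': array([ 0.   ,  0.001, -0.   ,  0.001, -0.001, -0.001, -0.   ]), 'joint_efforts': array([-1.0000e-03, -6.2675e+01,  8.4200e-01, -3.7176e+01,  1.6000e-02,
        4.0000e-03, -0.0000e+00]), 'eef_pos': array([ 0.272, -0.563,  0.253]), 'tcp_rot': array([-3.141, -0.   ,  0.45 ]), 'force': array([ 0.685, -0.568,  0.915]), 'ft_torque': array([0.043, 0.033, 0.002]), 'gripper_force': np.float64(0.0), 'grip_width': np.float64(0.997)}
```

```bash
python3 -c "
import cv2,numpy as np
a=cv2.imread('pics/top0.png');b=cv2.imread('pics/side0.png')
cv2.imwrite('pics/both0.png',cv2.resize(np.vstack([a,b]),(480,600)))"
```

```text
(no output)
```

View pics/top0.png

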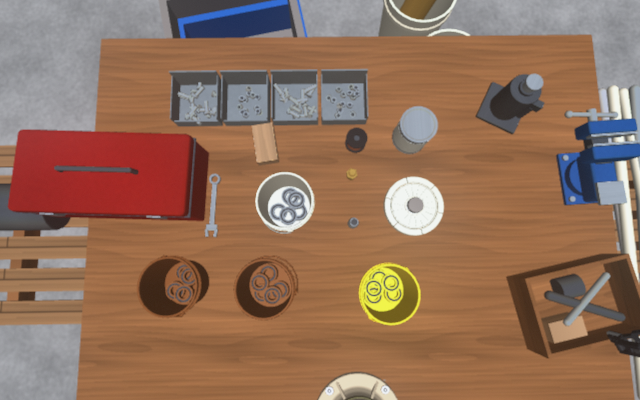

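View pics/side0.png

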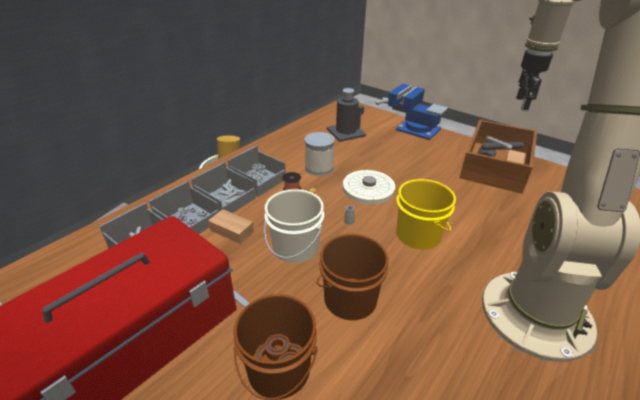

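Pail candidates in the top view are white (203,284), brown (287,170), brown (287,265) and yellow (293,390). I choose the white one. The only lid is at (206,415), with its grey cap in the middle. Next I check both in a close crop and fit circles to them.

```bash
cat >> h.py <<'E'
def circ(P):
    A=np.c_[2*P[:,:2],np.ones(len(P))]; s=np.linalg.lstsq(A,(P[:,:2]**2).sum(1),rcond=None)[0]
    return s[:2],np.sqrt(s[2]+s[0]**2+s[1]**2)
E
python3 - <<'E'
from h import *
for cam in("top","side"):
    z=np.load(f"{cam}0.npz"); im,d=z["im"],z["d"]; P=cloud(cam,d); ok=d>0
    L=ok&(np.hypot(P[...,0]-.565,P[...,1]+.17)<.11)
    for nm,lo,hi in(("lidrim+",.012,.035),("cap",.036,.06)):
        q=P[L&(P[...,2]>lo)&(P[...,2]<hi)]; h=cv2.minEnclosingCircle(q[:,:2].astype(np.float32))
        print(cam,nm,len(q),h,q.mean(0).round(4),np.percentile(q[:,2],[10,50,90]).round(4))
    q=P[ok&(np.hypot(P[...,0]-.59,P[...,1]-.19)<.12)&(P[...,2]>.13)&(P[...,2]<.155)]
    print(cam,"pail",len(q),circ(q),cv2.minEnclosingCircle(q[:,:2].astype(np.float32)),np.percentile(q[:,2],[10,50,90]).round(4))
    # heights of clutter within path
    q=P[ok&(P[...,0]>.4)&(P[...,0]<.75)&(P[...,1]>-.4)&(P[...,1]<.32)&(P[...,2]>.02)]
    print("max z",q[:,2].max())
im=np.load("top0.npz")["im"][:,:,::-1]
a=cv2.resize(im[170:245,375:455],None,fx=5,fy=5,interpolation=cv2.INTER_CUBIC);b=cv2.resize(im[165:240,245:325],None,fx=5,fy=5,interpolation=cv2.INTER_CUBIC)
cv2.imwrite("pics/crop1.png",np.hstack([a,b]))
print(vision.camera_params("top"))
E
```

```text
top lidrim+ 2523 ((0.5668136477470398, -0.16952498257160187), 0.0836244449019432) [ 0.5661 -0.1684  0.0213] [0.0181 0.0213 0.0247]
top cap 196 ((0.5669887065887451, -0.17014333605766296), 0.022588711231946945) [ 0.5668 -0.1689  0.0416] [0.0394 0.0417 0.0443]
top pail 510 (array([0.56924128, 0.182823  ]), np.float64(0.0691588315866416)) ((0.5701879858970642, 0.18314607441425323), 0.0732053741812706) [0.1345 0.1394 0.1421]
max z 0.145217647000363
side lidrim+ 1209 ((0.563194751739502, -0.17261607944965363), 0.0888393446803093) [ 0.5583 -0.1611  0.02  ] [0.0169 0.02   0.023 ]
side cap 90 ((0.5638787150382996, -0.16777156293392181), 0.02296815812587738) [ 0.562  -0.1667  0.0402] [0.0378 0.0405 0.0422]
side pail 465 (array([0.56548326, 0.18403333]), np.float64(0.06938205684321974)) ((0.5655927658081055, 0.18342018127441406), 0.07503524422645569) [0.1323 0.1376 0.1401]
max z 0.1417561280315317
{'fx': 381.4953263950832, 'fy': 381.4953263950832, 'cx': 322.89056251013614, 'cy': 201.98394674351184, 'extrinsics': array([[-0.01509265, -0.99037582,  0.13757891,  0.43125455],
       [-0.99985526,  0.01386799, -0.00985572,  0.09493198],
       [ 0.00785292, -0.13770774, -0.99044177,  1.0828437 ],
       [ 0.        ,  0.        ,  0.        ,  1.        ]])}
```

View pics/crop1.png

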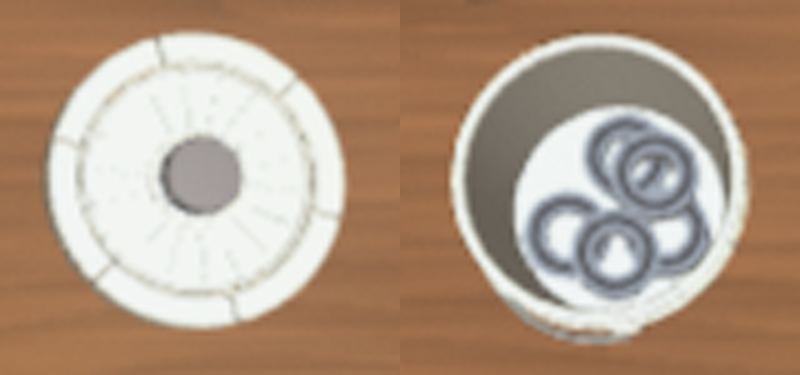

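The crop confirms the choice. The white pail holds the bearings. The lid's six slits lie at about 16° mod 60 in world, so the sections centre on about 46° mod 60. Next I move above the lid.

The rows are not in the units I measure in: shifts go in shares of 600 mm and turns go in shares of pi rad. I convert before sending: 180 mm is 0.3, 144 mm is 0.24, 0.45 rad is 0.1432.

drive_tool([
  [0.2, [0.06, -0.0317, 0], 0.0318],
  [0.2, [0.12, -0.0633, 0], 0.0637],
  [0.2, [0.18, -0.0933, 0], 0.0955],
  [0.2, [0.24, -0.125, 0], 0.1273],
  [0.2, [0.3, -0.1567, 0], 0.1432],
], grip_force=40)

```text
clock: 0.92
eef_pos: [0.3938, -0.3983, 0.2535]
tcp_rot: [3.141, -0.0, -0.006]
force: [0.4, -0.5, 0.4]
grip_width: 0.8
gripper_force: 0.0
```

To row units: -160 mm is -0.2667, -128 mm is -0.2133.

drive_tool([
  [0.2, [0.04, -0.0533, 0], 0],
  [0.2, [0.08, -0.1067, 0], 0],
  [0.2, [0.12, -0.16, 0], 0],
  [0.2, [0.16, -0.2133, 0], 0],
  [0.2, [0.2, -0.2667, 0], 0],
])

```text
clock: 1.33
eef_pos: [0.5139, -0.2382, 0.2537]
tcp_rot: [3.141, -0.001, -0.0]
force: [0.6, -1.3, 0.4]
grip_width: 0.796
gripper_force: 0.0
```

To row units: 125 mm is 0.2083, 90 mm is 0.15.

drive_tool([
  [0.2, [0.04, -0.0533, 0.0333], 0],
  [0.2, [0.08, -0.1067, 0.0833], 0],
  [0.2, [0.0867, -0.115, 0.15], 0],
  [0.2, [0.0867, -0.115, 0.2083], 0],
  [0.2, [0.0867, -0.115, 0.2083], 0],
])

```text
clock: 1.75
eef_pos: [0.561, -0.1678, 0.1201]
tcp_rot: [-3.137, 0.012, 0.003]
force: [-2.4, 0.1, -0.6]
grip_width: 0.801
gripper_force: 0.0
```

To row units: 75 mm is 0.125, 60 mm is 0.1.

drive_tool([
  [0.2, [0, 0, 0.05], 0],
  [0.2, [0, 0, 0.1], 0],
  [0.2, [0, 0, 0.125], 0],
  [0.2, [0, 0, 0.125], 0],
  [0.2, [0, 0, 0.125], 0],
])

```text
clock: 2.17
eef_pos: [0.5651, -0.172, 0.0546]
tcp_rot: [3.141, 0.0, -0.001]
force: [-0.1, -0.1, 0.1]
grip_width: 0.803
gripper_force: 0.0
```

To row units: 9 mm is 0.015, -2 mm is -0.0033.

drive_tool([
  [0.2, [0.0017, -0.0033, 0.015], 0],
  [0.4, [0.0017, -0.0033, 0.015], 0],
  [0.7, [0.0017, -0.0033, 0.015], 0],
  [0.7, [0.0017, -0.0033, 0.015], 0],
  [0.7, [0.0017, -0.0033, 0.015], 0],
])

```text
clock: 2.58
eef_pos: [0.5669, -0.1695, 0.0459]
tcp_rot: [3.141, -0.002, -0.0]
force: [-0.7, -0.7, 6.9]
grip_width: 0.495
gripper_force: 40.8
```

drive_tool([
  [0.7, [0, 0, 0], 0],
  [0.7, [0, 0, 0], 0],
  [0.7, [0, 0, 0], 0],
])

```text
clock: 2.83
eef_pos: [0.5669, -0.1695, 0.0459]
tcp_rot: [3.141, -0.002, -0.0]
force: [-1.7, -1.2, 5.9]
grip_width: 0.496
gripper_force: 40.8
```

To row units: -165 mm is -0.275, -130 mm is -0.2167.

drive_tool([
  [0.7, [0, 0, -0.025], 0],
  [0.7, [0, 0, -0.0833], 0],
  [0.7, [0, 0, -0.15], 0],
  [0.7, [0, 0, -0.2167], 0],
  [0.7, [0, 0, -0.275], 0],
])

```text
clock: 3.25
eef_pos: [0.5659, -0.1687, 0.2121]
tcp_rot: [-3.142, -0.001, 0.0]
force: [1.0, 0.4, -1.5]
grip_width: 0.498
gripper_force: 41.2
```

To row units: -150 mm is -0.25, -115 mm is -0.1917.

drive_tool([
  [0.7, [0, -0.025, -0.0167], 0],
  [0.7, [0, -0.075, -0.0167], 0],
  [0.7, [0, -0.1333, -0.0167], 0],
  [0.7, [0, -0.1917, -0.0167], 0],
  [0.7, [0, -0.25, -0.0167], 0],
])

```text
clock: 3.67
eef_pos: [0.5653, -0.017, 0.219]
tcp_rot: [-3.141, 0.001, -0.0]
force: [1.0, 0.2, -2.0]
grip_width: 0.498
gripper_force: 41.3
```

To row units: -100 mm is -0.1667, -90 mm is -0.15.

drive_tool([
  [0.7, [0, -0.0583, 0], 0],
  [0.7, [0, -0.1167, 0], 0],
  [0.7, [0, -0.15, 0], 0],
  [0.7, [0, -0.1667, 0], 0],
  [0.7, [0, -0.1667, 0], 0],
])

```text
clock: 4.08
eef_pos: [0.5652, 0.0847, 0.2189]
tcp_rot: [-3.14, 0.001, 0.005]
force: [-0.4, -0.0, -1.7]
grip_width: 0.495
gripper_force: 41.3
```

```bash
python3 - <<'E'
from h import *
s=ctrl.sense();print(s["eef_pos"],s["force"],s["grip_width"])
t=np.array(s["eef_pos"])
for cam in("top","side"):
    im,d=vision.grab_frame(cam); np.savez(f"{cam}1.npz",im=im,d=d); P=cloud(cam,d); ok=d>0
    cv2.imwrite(f"pics/{cam}1.png",im[:,:,::-1])
    r=np.hypot(P[...,0]-t[0],P[...,1]-t[1]); white=im.min(-1)>170
    q=P[ok&(r<.11)&(r>.06)&(abs(P[...,2]-t[2]+.022)<.015)]
    print(cam,len(q),cv2.minEnclosingCircle(q[:,:2].astype(np.float32)),np.percentile(q[:,2],[5,50,95]))
    A=np.c_[q[:,:2]-t[:2],np.ones(len(q))];print("plane",np.linalg.lstsq(A,q[:,2],rcond=None)[0])
E
```

```text
[0.56518925 0.08466361 0.21891359] [-0.35927156 -0.02413801 -1.67105022] 0.49469231208507514
top 413 ((0.5460911989212036, 0.13536399602890015), 0.06360651552677155) [0.19171991 0.19555874 0.19816404]
plane [-0.01179804  0.03682912  0.19279284]
side 1005 ((0.5623138546943665, 0.0850488469004631), 0.084710031747818) [0.1841149  0.19374629 0.19595967]
plane [ 0.01492301 -0.01816865  0.19322039]
```

View pics/side1.png

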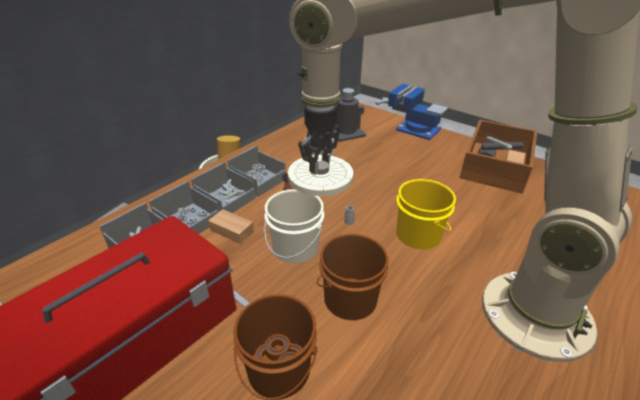

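To row units: -98 mm is -0.1633, -85 mm is -0.1417.

drive_tool([
  [0.7, [0.0017, -0.0333, 0], 0],
  [0.7, [0.0033, -0.0917, 0], 0],
  [0.7, [0.0067, -0.1417, 0], 0],
  [0.7, [0.0067, -0.1633, 0], 0],
  [0.7, [0.0067, -0.1633, 0], 0],
])

```text
clock: 4.6
eef_pos: [0.5697, 0.1815, 0.2191]
tcp_rot: [-3.14, 0.001, 0.003]
force: [-0.6, 0.8, -2.9]
grip_width: 0.499
gripper_force: 41.4
```

To row units: 24 mm is 0.04, 22 mm is 0.0367.

drive_tool([
  [0.7, [0, 0, 0.01], 0],
  [0.7, [0, 0, 0.0233], 0],
  [0.7, [0, 0, 0.0367], 0],
  [0.7, [0, 0, 0.04], 0],
  [0.7, [0, 0, 0.04], 0],
])

```text
clock: 5.02
eef_pos: [0.5697, 0.1774, 0.1938]
tcp_rot: [3.14, 0.002, -0.002]
force: [-0.4, -0.4, -2.1]
grip_width: 0.497
gripper_force: 41.4
```

```bash
python3 - <<'E'
from h import *
s=ctrl.sense();print(s["eef_pos"],s["force"],s["grip_width"]);t=np.array(s["eef_pos"])
for cam in("top","side"):
    im,d=vision.grab_frame(cam); np.savez(f"{cam}2.npz",im=im,d=d); P=cloud(cam,d); ok=d>0
    r=np.hypot(P[...,0]-t[0],P[...,1]-t[1])
    q=P[ok&(r<.11)&(r>.06)&(abs(P[...,2]-t[2]+.024)<.015)]
    print(cam,len(q),cv2.minEnclosingCircle(q[:,:2].astype(np.float32)),np.percentile(q[:,2],[5,50,95]))
E
```

```text
[0.56968513 0.17740029 0.19382977] [-0.36519304 -0.42222719 -2.09930926] 0.49679228875958137
top 62 ((0.598583996295929, 0.10927649587392807), 0.03074071928858757) [0.16731582 0.17056283 0.17343817]
side 1224 ((0.5660175681114197, 0.1808873414993286), 0.08481752127408981) [0.15759217 0.16956028 0.17174142]
```

To row units: 8 mm is 0.0133, 5 mm is 0.0083.

drive_tool([
  [0.7, [0, -0.0067, 0], 0],
  [0.7, [0, -0.0067, 0], 0],
  [0.7, [0, -0.0067, 0.0083], 0],
  [0.7, [0, -0.0067, 0.0133], 0],
  [0.7, [0, -0.0067, 0.0133], 0],
])

```text
clock: 5.53
eef_pos: [0.5696, 0.1829, 0.1863]
tcp_rot: [3.141, 0.001, -0.0]
force: [0.7, 0.3, -2.9]
grip_width: 0.497
gripper_force: 41.4
```

To row units: 5 mm is 0.0083, 4 mm is 0.0067.

drive_tool([
  [0.7, [0, 0, 0.0033], 0],
  [0.7, [0, 0, 0.0067], 0],
  [0.7, [0, 0, 0.0083], 0],
  [0.7, [0, 0, 0.0083], 0],
])

```text
clock: 5.87
eef_pos: [0.5699, 0.183, 0.182]
tcp_rot: [3.142, 0.0, -0.0]
force: [-0.1, -0.2, -1.8]
grip_width: 0.499
gripper_force: 41.3
```

To row units: 4 mm is 0.0067, 3 mm is 0.005.

drive_tool([
  [0.7, [0, 0, 0.0017], 0],
  [0.7, [0, 0, 0.005], 0],
  [0.7, [0, 0, 0.0067], 0],
  [0.7, [0, 0, 0.0067], 0],
])

```text
clock: 6.2
eef_pos: [0.5698, 0.1818, 0.1783]
tcp_rot: [3.14, 0.001, -0.001]
force: [-0.9, -3.0, -0.7]
grip_width: 0.495
gripper_force: 41.4
```

To row units: 2 mm is 0.0033, 1 mm is 0.0017.

drive_tool([
  [0.7, [0, 0, 0.0017], 0],
  [0.7, [0, 0, 0.0033], 0],
  [0.7, [0, 0, 0.0033], 0],
])

```text
clock: 6.45
eef_pos: [0.5698, 0.1819, 0.1758]
tcp_rot: [3.14, 0.001, -0.001]
force: [-2.6, -6.0, -1.8]
grip_width: 0.496
gripper_force: 41.4
```

To row units: 1.5 mm is 0.0025, 1 mm is 0.0017.

drive_tool([
  [0.7, [-0.0008, 0.0017, 0], 0],
  [0.7, [-0.0008, 0.0025, 0.0017], 0],
  [0.7, [-0.0008, 0.0025, 0.0025], 0],
  [0.7, [-0.0008, 0.0025, 0.0025], 0],
])

```text
clock: 6.78
eef_pos: [0.5697, 0.1817, 0.1749]
tcp_rot: [-3.141, -0.0, -0.0]
force: [-1.2, -2.1, 0.2]
grip_width: 0.496
gripper_force: 41.4
```

To row units: -10 mm is -0.0167, 0.5 mm is 0.0008.

drive_tool([
  [0.5, [0, 0, 0.0008], 0],
  [0.3, [0, 0, 0.0008], 0],
  [0.2, [0, 0, 0.0008], 0],
  [0.2, [0, 0, 0], 0],
  [0.2, [0, 0, -0.0167], 0],
])

```text
clock: 7.2
eef_pos: [0.5687, 0.1817, 0.1835]
tcp_rot: [3.141, 0.003, 0.0]
force: [-0.2, 0.2, -0.5]
grip_width: 0.797
gripper_force: 0.0
```

To row units: -60 mm is -0.1, -50 mm is -0.0833.

drive_tool([
  [0.2, [0, 0, -0.0417], 0],
  [0.4, [0, 0, -0.0833], 0],
  [0.8, [0, 0, -0.1], 0],
  [1, [0, 0, -0.1], 0],
  [1, [0, 0, -0.1], 0],
])

```text
clock: 7.62
eef_pos: [0.5698, 0.1818, 0.2455]
tcp_rot: [-3.141, -0.002, -0.0]
force: [0.1, -0.2, -1.1]
grip_width: 0.24
gripper_force: 0.0
```

To row units: 130 mm is 0.2167, -120 mm is -0.2.

drive_tool([
  [1, [-0.05, 0.0333, 0], 0],
  [1, [-0.1, 0.0833, 0], 0],
  [1, [-0.15, 0.1333, 0], 0],
  [1, [-0.2, 0.1833, 0], 0],
  [1, [-0.2, 0.2167, 0], 0],
])

```text
clock: 8.03
eef_pos: [0.4444, 0.0494, 0.2429]
tcp_rot: [3.14, 0.005, -0.001]
force: [1.9, -0.8, -0.1]
grip_width: -0.0
gripper_force: 0.0
```

```bash
cat > look.py <<'E'
from h import *
import sys
n=sys.argv[1]
s=ctrl.sense();print(s["clock"],s["eef_pos"],s["force"],s["grip_width"])
for cam in("top","side"):
    im,d=vision.grab_frame(cam); np.savez(f"{cam}{n}.npz",im=im,d=d); P=cloud(cam,d); ok=d>0
    r=np.hypot(P[...,0]-.568,P[...,1]-.183)
    q=P[ok&(r<.11)&(P[...,2]>.135)&(P[...,2]<.165)]
    c,_=cv2.minEnclosingCircle(q[:,:2].astype(np.float32)); print(cam,c,_)
    rr=np.hypot(P[...,0]-c[0],P[...,1]-c[1]);an=np.degrees(np.arctan2(P[...,1]-c[1],P[...,0]-c[0]))%360
    print("cap",P[ok&(rr<.02)].mean(0).round(4))
    for a in range(46,360,60):
        m=ok&(rr>.069)&(rr<.080)&(abs((an-a+180)%360-180)<22)&(P[...,2]>.12)&(P[...,2]<.17); print(cam,a,m.sum(),np.median(P[m][:,2]).round(4) if m.any() else None)
    if cam=="top":
        u=cv2.resize(im[155:245,235:335,::-1],None,fx=6,fy=6,interpolation=cv2.INTER_CUBIC); cv2.imwrite(f"pics/crop_{n}.png",u)
E
python3 look.py 3
```

```text
8.0333 [0.44439051 0.04944252 0.24286565] [ 1.89894022 -0.84635055 -0.07097253] -0.00014129024784986612
top (0.5698258280754089, 0.18377366662025452) 0.08391176164150238
cap [0.5698 0.1836 0.1702]
top 46 101 0.1529
top 106 105 0.1528
top 166 109 0.153
top 226 98 0.1537
top 286 103 0.1536
top 346 100 0.1536
side (0.566869854927063, 0.18481692671775818) 0.08540569245815277
cap [0.5647 0.1879 0.1671]
side 46 66 0.1518
side 106 88 0.1516
side 166 76 0.1524
side 226 64 0.1526
side 286 61 0.1521
side 346 56 0.1523
```

View pics/crop_3.png

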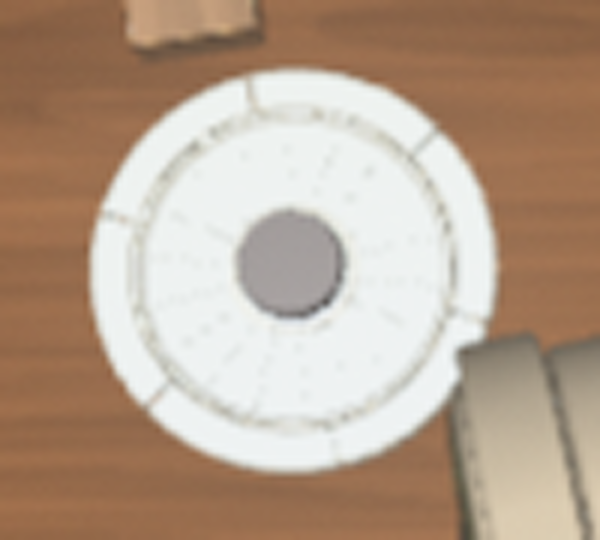

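The lid is seated loose and level: rim sections at 0.153, cap at 0.170. Slits are at about 15°, so sections centre on 45° + 60°k. I'll press with shut fingers, with tool x radial.

To row units: -126 mm is -0.21, 120 mm is 0.2, -0.58 rad is -0.1846.

drive_tool([
  [1, [0.0333, -0.0333, 0], -0.0318],
  [1, [0.075, -0.0783, 0], -0.07],
  [1, [0.1167, -0.1233, 0], -0.1082],
  [1, [0.1583, -0.1667, 0], -0.1464],
  [1, [0.2, -0.21, 0], -0.1846],
])

```text
clock: 8.55
eef_pos: [0.5703, 0.1797, 0.2434]
tcp_rot: [-3.14, 0.001, 0.586]
force: [0.8, -0.5, 1.2]
grip_width: -0.002
gripper_force: 0.0
```

To row units: -0.205 rad is -0.0653.

drive_tool([
  [1, [0, 0, 0], -0.0318],
  [1, [0, 0, 0], -0.0653],
  [1, [0, 0, 0], -0.0653],
  [1, [0, 0, 0], -0.0653],
])

```text
clock: 8.88
eef_pos: [0.5693, 0.1781, 0.2435]
tcp_rot: [-3.14, 0.001, 0.782]
force: [0.5, 0.6, 0.7]
grip_width: -0.001
gripper_force: 0.0
```

```bash
cat > go.py <<'E'
import sys; from h import *
s=ctrl.sense(); th=np.radians(float(sys.argv[1])); R=float(sys.argv[2]) if len(sys.argv)>2 else .073
p=np.array(s["eef_pos"]); y=s["tcp_rot"][2]; t=np.array([.569+R*np.cos(th),.183+R*np.sin(th)]); d=(t-p[:2])*1000
print("pos",p.round(4),"yaw",round(np.degrees(y),1),"shift x,y",(d@[np.cos(y),np.sin(y)]).round(1),(d@[np.sin(y),-np.cos(y)]).round(1),"z to .178:",((p[2]-.178)*1000).round(1),np.round(s["force"],1))
E
python3 go.py 45
```

```text
pos [0.5693 0.1781 0.2435] yaw 44.8 shift x,y 76.3 -3.9 z to .178: 65.5 [0.5 0.6 0.7]
```

To row units: 76 mm is 0.1267, 62 mm is 0.1033.

drive_tool([
  [1, [0.05, -0.0033, 0], 0],
  [1, [0.1, -0.0067, 0], 0],
  [1, [0.1267, -0.0067, 0.0333], 0],
  [1, [0.1267, -0.0067, 0.0833], 0],
  [1, [0.1267, -0.0067, 0.1033], 0],
])

```text
clock: 9.3
eef_pos: [0.6191, 0.2344, 0.1785]
tcp_rot: [-3.139, 0.004, 0.783]
force: [-0.0, -1.0, -1.3]
grip_width: 0.005
gripper_force: 0.0
```

drive_tool([
  [1, [0, 0, 0], 0],
  [1, [0, 0, 0], 0],
])

```text
clock: 9.47
eef_pos: [0.6201, 0.2332, 0.1827]
tcp_rot: [-3.141, 0.002, 0.783]
force: [-1.1, -0.5, 0.5]
grip_width: -0.002
gripper_force: 0.0
```

```bash
python3 go.py 45
```

```text
pos [0.6201 0.2332 0.1827] yaw 44.8 shift x,y 1.3 -0.6 z to .178: 4.7 [-1.1 -0.5  0.5]
```

drive_tool([
  [1, [0.0017, 0, 0.005], 0],
  [1, [0.0017, 0, 0.01], 0],
  [1, [0.0017, 0, 0.0133], 0],
  [1, [0.0017, 0, 0.015], 0],
  [1, [0.0017, 0, 0.015], 0],
])

```text
clock: 9.88
eef_pos: [0.6215, 0.2348, 0.1744]
tcp_rot: [3.141, -0.001, 0.785]
force: [0.6, -0.0, 0.4]
grip_width: 0.0
gripper_force: 0.4
```

To row units: 2 mm is 0.0033, 1 mm is 0.0017.

drive_tool([
  [1, [0, 0, 0.0017], 0],
  [1, [0, 0, 0.0033], 0],
  [1, [0, 0, 0.0033], 0],
])

```text
clock: 10.13
eef_pos: [0.6218, 0.2351, 0.1728]
tcp_rot: [3.141, -0.002, 0.785]
force: [0.0, 0.3, 4.7]
grip_width: 0.001
gripper_force: 1.9
```

To row units: 2 mm is 0.0033, 1 mm is 0.0017.

drive_tool([
  [1, [0, 0, 0.0017], 0],
  [1, [0, 0, 0.0033], 0],
  [1, [0, 0, 0.0033], 0],
])

```text
clock: 10.38
eef_pos: [0.6214, 0.235, 0.17]
tcp_rot: [3.141, -0.001, 0.785]
force: [0.7, -0.1, 0.0]
grip_width: -0.003
gripper_force: 0.3
```

To row units: 2 mm is 0.0033, 1 mm is 0.0017.

drive_tool([
  [1, [0, 0, 0.0017], 0],
  [1, [0, 0, 0.0033], 0],
  [1, [0, 0, 0.0033], 0],
])

```text
clock: 10.63
eef_pos: [0.6207, 0.2346, 0.1669]
tcp_rot: [-3.141, 0.002, 0.785]
force: [0.5, -0.4, -0.3]
grip_width: -0.0
gripper_force: 0.0
```

To row units: 2 mm is 0.0033, 1 mm is 0.0017.

drive_tool([
  [1, [0, 0, 0.0017], 0],
  [1, [0, 0, 0.0033], 0],
  [1, [0, 0, 0.0033], 0],
])

```text
clock: 10.88
eef_pos: [0.6211, 0.2347, 0.1665]
tcp_rot: [3.141, 0.0, 0.785]
force: [-2.1, -1.6, 5.3]
grip_width: 0.0
gripper_force: 2.6
```

To row units: 1 mm is 0.0017.

drive_tool([
  [1, [0, 0, 0.0017], 0],
  [1, [0, 0, 0.0017], 0],
])

```text
clock: 11.05
eef_pos: [0.6213, 0.2348, 0.1664]
tcp_rot: [3.141, -0.001, 0.785]
force: [-5.0, -2.4, 10.0]
grip_width: 0.001
gripper_force: 5.1
```

To row units: 2 mm is 0.0033, 1 mm is 0.0017.

drive_tool([
  [1, [0, 0, 0.0017], 0],
  [1, [0, 0, 0.0033], 0],
  [1, [0, 0, 0.0033], 0],
])

```text
clock: 11.3
eef_pos: [0.622, 0.2354, 0.1661]
tcp_rot: [3.14, -0.003, 0.785]
force: [-5.8, -2.6, 17.3]
grip_width: 0.001
gripper_force: 8.6
```

To row units: -50 mm is -0.0833, -35 mm is -0.0583.

drive_tool([
  [1, [0, 0, -0.0167], 0],
  [1, [0, 0, -0.0583], 0],
  [1, [0, 0, -0.0833], 0],
  [1, [0, 0, -0.0833], 0],
])

```text
clock: 11.63
eef_pos: [0.6226, 0.2357, 0.2171]
tcp_rot: [3.14, -0.006, 0.785]
force: [-0.6, 0.7, 0.7]
grip_width: 0.0
gripper_force: 0.0
```

```bash
python3 look.py 4; python3 go.py 225
```

```text
11.6333 [0.62259754 0.23566314 0.21713121] [-0.61654636  0.7492199   0.70302417] 0.0003258635782996671
top (0.5989928245544434, 0.13830585777759552) 0.06297916918992996
cap [0.6034 0.131  0.1493]
top 46 0 None
top 106 0 None
top 166 0 None
top 226 0 None
top 286 0 None
top 346 0 None
side (0.5666874647140503, 0.18430818617343903) 0.08522260189056396
cap [0.5636 0.1869 0.1651]
side 46 62 0.1437
side 106 88 0.1516
side 166 80 0.1523
side 226 58 0.1528
side 286 57 0.1522
side 346 61 0.1516
pos [0.6214 0.235  0.2134] yaw 45.0 shift x,y -146.8 -0.2 z to .178: 35.4 [ 0.4  0.4 -0.6]
```

Section at 45° is down by 8 mm and the rest are unchanged. Next is 225°.

To row units: -147 mm is -0.245, -130 mm is -0.2167.

drive_tool([
  [1, [-0.05, 0, 0], 0],
  [1, [-0.1083, 0, 0], 0],
  [1, [-0.1667, 0, 0], 0],
  [1, [-0.2167, 0, 0], 0],
  [1, [-0.245, 0, 0], 0],
])

```text
clock: 12.15
eef_pos: [0.5147, 0.1279, 0.2113]
tcp_rot: [-3.141, 0.003, 0.783]
force: [0.5, -0.6, 0.2]
grip_width: 0.001
gripper_force: 0.0
```

To row units: 34 mm is 0.0567, 30 mm is 0.05.

drive_tool([
  [1, [0, 0, 0.0133], 0],
  [1, [0, 0, 0.0333], 0],
  [1, [0, 0, 0.05], 0],
  [1, [0, 0, 0.0567], 0],
  [1, [0, 0, 0.0567], 0],
])

```text
clock: 12.57
eef_pos: [0.5164, 0.1316, 0.1765]
tcp_rot: [-3.139, 0.003, 0.786]
force: [0.3, 0.5, -0.0]
grip_width: 0.003
gripper_force: 0.0
```

```bash
python3 go.py 225
```

```text
pos [0.5164 0.1316 0.1765] yaw 45.0 shift x,y 0.5 0.8 z to .178: -1.5 [ 0.3  0.5 -0. ]
```

To row units: 7 mm is 0.0117, 1.5 mm is 0.0025.

drive_tool([
  [1, [0, 0, 0.0025], 0],
  [1, [0, 0, 0.005], 0],
  [1, [0, 0, 0.0075], 0],
  [1, [0, 0, 0.01], 0],
  [1, [0, 0, 0.0117], 0],
])

```text
clock: 12.98
eef_pos: [0.5177, 0.1306, 0.1735]
tcp_rot: [3.14, -0.001, 0.785]
force: [-7.0, -4.3, 14.7]
grip_width: -0.0
gripper_force: 6.8
```

To row units: 3 mm is 0.005, 2 mm is 0.0033.

drive_tool([
  [1, [0, 0, 0.0017], 0],
  [1, [0, 0, 0.0033], 0],
  [1, [0, 0, 0.005], 0],
  [1, [0, 0, 0.005], 0],
])

```text
clock: 13.32
eef_pos: [0.5174, 0.1311, 0.1688]
tcp_rot: [3.142, -0.0, 0.785]
force: [-1.0, 0.7, -0.7]
grip_width: -0.004
gripper_force: 0.0
```

To row units: 4 mm is 0.0067, 3 mm is 0.005.

drive_tool([
  [1, [0, 0, 0.0017], 0],
  [1, [0, 0, 0.0033], 0],
  [1, [0, 0, 0.005], 0],
  [1, [0, 0, 0.0067], 0],
  [1, [0, 0, 0.0067], 0],
])

```text
clock: 13.73
eef_pos: [0.5174, 0.1312, 0.1664]
tcp_rot: [3.141, -0.001, 0.785]
force: [-6.2, -1.0, 14.1]
grip_width: -0.003
gripper_force: 7.2
```

To row units: 52 mm is 0.0867, -45 mm is -0.075, -0.36 rad is -0.1146.

drive_tool([
  [1, [0, 0, -0.0167], 0],
  [1, [0, 0, -0.05], 0],
  [1, [0.0167, 0.0267, -0.075], -0.0382],
  [1, [0.0333, 0.0583, -0.075], -0.0764],
  [1, [0.05, 0.0867, -0.075], -0.1146],
])

```text
clock: 14.15
eef_pos: [0.5767, 0.1153, 0.2117]
tcp_rot: [3.139, -0.002, 1.151]
force: [0.0, -0.5, -0.3]
grip_width: 0.002
gripper_force: 0.0
```

To row units: -0.6 rad is -0.191.

drive_tool([
  [1, [0, 0, 0], -0.0382],
  [1, [0, 0, 0], -0.0764],
  [1, [0, 0, 0], -0.1146],
  [1, [0, 0, 0], -0.1528],
  [1, [0, 0, 0], -0.191],
])

```text
clock: 14.57
eef_pos: [0.5753, 0.1154, 0.2099]
tcp_rot: [-3.142, -0.0, 1.751]
force: [-0.6, -0.0, -0.2]
grip_width: -0.0
gripper_force: 0.0
```

To row units: -0.087 rad is -0.0277.

drive_tool([
  [1, [0, 0, 0], -0.0277],
  [1, [0, 0, 0], -0.0277],
  [1, [0, 0, 0], -0.0277],
])

```text
clock: 14.82
eef_pos: [0.5752, 0.1153, 0.2099]
tcp_rot: [-3.142, -0.0, 1.829]
force: [0.4, -0.1, 0.6]
grip_width: 0.001
gripper_force: 0.0
```

```bash
python3 go.py 285
```

```text
pos [0.5752 0.1153 0.2099] yaw 104.8 shift x,y -6.0 11.5 z to .178: 31.9 [ 0.4 -0.1  0.6]
```

To row units: 33 mm is 0.055, 11.5 mm is 0.0192.

drive_tool([
  [1, [-0.01, 0.0192, 0], 0],
  [1, [-0.01, 0.0192, 0.0167], 0],
  [1, [-0.01, 0.0192, 0.04], 0],
  [1, [-0.01, 0.0192, 0.055], 0],
  [1, [-0.01, 0.0192, 0.055], 0],
])

```text
clock: 15.23
eef_pos: [0.5868, 0.112, 0.1744]
tcp_rot: [-3.139, -0.0, 1.83]
force: [1.2, 0.3, 0.3]
grip_width: -0.0
gripper_force: 0.0
```

To row units: 7 mm is 0.0117, 6 mm is 0.01.

drive_tool([
  [1, [0, 0, 0.0025], 0],
  [1, [0, 0, 0.005], 0],
  [1, [0, 0, 0.0075], 0],
  [1, [0, 0, 0.01], 0],
  [1, [0, 0, 0.0117], 0],
])

```text
clock: 15.65
eef_pos: [0.5881, 0.1122, 0.1707]
tcp_rot: [3.141, 0.001, 1.831]
force: [-0.6, -1.4, 2.3]
grip_width: -0.001
gripper_force: 1.0
```

```bash
python3 go.py 285
```

```text
pos [0.5881 0.1122 0.1707] yaw 104.9 shift x,y 0.3 -0.1 z to .178: -7.3 [-0.6 -1.4  2.3]
```

To row units: 5 mm is 0.0083, 4 mm is 0.0067.

drive_tool([
  [1, [0, 0, 0.0025], 0],
  [1, [0, 0, 0.005], 0],
  [1, [0, 0, 0.0067], 0],
  [1, [0, 0, 0.0083], 0],
  [1, [0, 0, 0.0083], 0],
])

```text
clock: 16.07
eef_pos: [0.588, 0.1128, 0.1665]
tcp_rot: [3.14, 0.0, 1.832]
force: [-4.7, -1.6, 12.9]
grip_width: -0.001
gripper_force: 6.4
```

To row units: 2 mm is 0.0033, 1 mm is 0.0017.

drive_tool([
  [1, [0, 0, 0.0017], 0],
  [1, [0, 0, 0.0033], 0],
  [1, [0, 0, 0.0033], 0],
])

```text
clock: 16.32
eef_pos: [0.5885, 0.1127, 0.1663]
tcp_rot: [3.139, 0.001, 1.832]
force: [-9.8, -3.7, 24.4]
grip_width: -0.004
gripper_force: 12.5
```

To row units: 75 mm is 0.125, -50 mm is -0.0833.

drive_tool([
  [1, [0, 0, -0.025], 0],
  [1, [0, 0, -0.0667], 0],
  [1, [0.0167, 0, -0.0833], 0],
  [1, [0.0667, 0, -0.0833], 0],
  [1, [0.125, 0, -0.0833], 0],
])

```text
clock: 16.73
eef_pos: [0.5696, 0.184, 0.2134]
tcp_rot: [3.139, 0.001, 1.827]
force: [0.6, 0.5, -0.9]
grip_width: -0.001
gripper_force: 0.0
```

To row units: 71 mm is 0.1183, 60 mm is 0.1.

drive_tool([
  [1, [0.0583, 0, 0], 0],
  [1, [0.1, 0, 0], 0],
  [1, [0.1183, 0, 0], 0],
  [1, [0.1183, 0, 0.0167], 0],
  [1, [0.1183, 0, 0.0167], 0],
])

```text
clock: 17.15
eef_pos: [0.5495, 0.2533, 0.2005]
tcp_rot: [-3.139, 0.001, 1.833]
force: [0.4, -1.2, -0.4]
grip_width: -0.004
gripper_force: 0.0
```

```bash
python3 go.py 105
```

```text
pos [0.5495 0.2533 0.2005] yaw 105.0 shift x,y 0.0 0.6 z to .178: 22.5 [ 0.4 -1.2 -0.4]
```

To row units: 27 mm is 0.045, 25.5 mm is 0.0425.

drive_tool([
  [1, [0, 0, 0.0167], 0],
  [1, [0, 0, 0.0333], 0],
  [1, [0, 0, 0.04], 0],
  [1, [0, 0, 0.0425], 0],
  [1, [0, 0, 0.045], 0],
])

```text
clock: 17.57
eef_pos: [0.5504, 0.2526, 0.1753]
tcp_rot: [-3.141, 0.0, 1.831]
force: [0.2, -1.2, 2.2]
grip_width: -0.001
gripper_force: 1.1
```

To row units: 6 mm is 0.01, 4.5 mm is 0.0075.

drive_tool([
  [1, [0, 0, 0.0025], 0],
  [1, [0, 0, 0.005], 0],
  [1, [0, 0, 0.0075], 0],
  [1, [0, 0, 0.01], 0],
  [1, [0, 0, 0.01], 0],
])

```text
clock: 17.98
eef_pos: [0.5503, 0.2541, 0.1705]
tcp_rot: [3.14, -0.0, 1.832]
force: [-0.8, 0.1, 0.3]
grip_width: -0.003
gripper_force: 0.1
```

To row units: 4 mm is 0.0067, 3 mm is 0.005.

drive_tool([
  [1, [0, 0, 0.0025], 0],
  [1, [0, 0, 0.005], 0],
  [1, [0, 0, 0.0067], 0],
  [1, [0, 0, 0.0067], 0],
])

```text
clock: 18.32
eef_pos: [0.5504, 0.2535, 0.1666]
tcp_rot: [3.141, 0.0, 1.832]
force: [-2.0, -1.6, 6.3]
grip_width: -0.003
gripper_force: 3.3
```

To row units: 2 mm is 0.0033, 1 mm is 0.0017.

drive_tool([
  [1, [0, 0, 0.0017], 0],
  [1, [0, 0, 0.0033], 0],
  [1, [0, 0, 0.0033], 0],
])

```text
clock: 18.57
eef_pos: [0.5507, 0.2539, 0.1664]
tcp_rot: [3.139, 0.0, 1.832]
force: [-7.5, -3.4, 19.5]
grip_width: -0.002
gripper_force: 9.4
```

To row units: -63 mm is -0.105, -48 mm is -0.08, -0.36 rad is -0.1146.

drive_tool([
  [1, [0, 0, -0.0167], 0],
  [1, [0, 0, -0.0583], 0],
  [1, [-0.02, -0.0333, -0.08], -0.0382],
  [1, [-0.04, -0.07, -0.08], -0.0764],
  [1, [-0.06, -0.105, -0.08], -0.1146],
])

```text
clock: 18.98
eef_pos: [0.4984, 0.2026, 0.2126]
tcp_rot: [3.14, 0.0, 2.198]
force: [1.0, -0.7, 0.1]
grip_width: -0.001
gripper_force: 0.0
```

To row units: -0.6 rad is -0.191.

drive_tool([
  [1, [0, 0, 0], -0.0382],
  [1, [0, 0, 0], -0.0764],
  [1, [0, 0, 0], -0.1146],
  [1, [0, 0, 0], -0.1528],
  [1, [0, 0, 0], -0.191],
])

```text
clock: 19.4
eef_pos: [0.4987, 0.2023, 0.212]
tcp_rot: [3.141, 0.0, 2.797]
force: [-0.7, 0.0, 0.5]
grip_width: 0.003
gripper_force: 0.0
```

To row units: -0.087 rad is -0.0277.

drive_tool([
  [1, [0, 0, 0], -0.0277],
  [1, [0, 0, 0], -0.0277],
  [1, [0, 0, 0], -0.0277],
])

```text
clock: 19.65
eef_pos: [0.4987, 0.2024, 0.2118]
tcp_rot: [3.141, -0.0, 2.876]
force: [-0.7, 0.3, 0.2]
grip_width: -0.001
gripper_force: 0.0
```

```bash
python3 go.py 165
```

```text
pos [0.4987 0.2024 0.2118] yaw 164.8 shift x,y 0.1 -0.5 z to .178: 33.8 [-0.7  0.3  0.2]
```

To row units: 38 mm is 0.0633, 36.5 mm is 0.0608.

drive_tool([
  [1, [0, 0, 0.0167], 0],
  [1, [0, 0, 0.0417], 0],
  [1, [0, 0, 0.0583], 0],
  [1, [0, 0, 0.0608], 0],
  [1, [0, 0, 0.0633], 0],
])

```text
clock: 20.07
eef_pos: [0.4977, 0.2024, 0.1733]
tcp_rot: [-3.14, -0.002, 2.878]
force: [-7.0, -2.8, 10.1]
grip_width: 0.0
gripper_force: 5.1
```

drive_tool([
  [1, [0, 0, 0.0025], 0],
  [1, [0, 0, 0.005], 0],
  [1, [0, 0, 0.0075], 0],
  [1, [0, 0, 0.01], 0],
  [1, [0, 0, 0.01], 0],
])

```text
clock: 20.48
eef_pos: [0.4988, 0.2024, 0.1676]
tcp_rot: [3.142, 0.0, 2.878]
force: [0.3, 0.3, -0.3]
grip_width: 0.001
gripper_force: 0.0
```

To row units: 4 mm is 0.0067, 3 mm is 0.005.

drive_tool([
  [1, [0, 0, 0.0025], 0],
  [1, [0, 0, 0.005], 0],
  [1, [0, 0, 0.0067], 0],
  [1, [0, 0, 0.0067], 0],
])

```text
clock: 20.82
eef_pos: [0.499, 0.2026, 0.1663]
tcp_rot: [-3.141, 0.002, 2.878]
force: [-9.5, -5.5, 23.7]
grip_width: -0.001
gripper_force: 11.8
```

Bottomed. Last section, 345°, is straight across.

To row units: -75 mm is -0.125, -49 mm is -0.0817.

drive_tool([
  [1, [0, 0, -0.025], 0],
  [1, [0, 0, -0.0667], 0],
  [1, [-0.0167, 0, -0.0817], 0],
  [1, [-0.0667, 0, -0.0817], 0],
  [1, [-0.125, 0, -0.0817], 0],
])

```text
clock: 21.23
eef_pos: [0.5714, 0.1842, 0.2147]
tcp_rot: [3.141, 0.003, 2.881]
force: [0.4, 0.7, 1.1]
grip_width: 0.001
gripper_force: 0.0
```

To row units: -71 mm is -0.1183, -60 mm is -0.1.

drive_tool([
  [1, [-0.0583, 0, 0], 0],
  [1, [-0.1, 0, 0], 0],
  [1, [-0.1183, 0, 0], 0],
  [1, [-0.1183, 0, 0.0167], 0],
  [1, [-0.1183, 0, 0.0167], 0],
])

```text
clock: 21.65
eef_pos: [0.6389, 0.1644, 0.2001]
tcp_rot: [-3.141, -0.003, 2.878]
force: [-0.9, 0.4, -0.4]
grip_width: -0.002
gripper_force: 0.0
```

```bash
python3 go.py 345
```

```text
pos [0.6389 0.1644 0.2001] yaw 164.9 shift x,y -0.7 -0.1 z to .178: 22.1 [-0.9  0.4 -0.4]
```

To row units: 27 mm is 0.045, 25.5 mm is 0.0425.

drive_tool([
  [1, [0, 0, 0.0167], 0],
  [1, [0, 0, 0.0333], 0],
  [1, [0, 0, 0.04], 0],
  [1, [0, 0, 0.0425], 0],
  [1, [0, 0, 0.045], 0],
])

```text
clock: 22.07
eef_pos: [0.6391, 0.1647, 0.1756]
tcp_rot: [-3.141, -0.0, 2.879]
force: [-0.2, -0.2, 0.2]
grip_width: -0.0
gripper_force: 0.0
```

To row units: 6 mm is 0.01, 4.5 mm is 0.0075.

drive_tool([
  [1, [0, 0, 0.0025], 0],
  [1, [0, 0, 0.005], 0],
  [1, [0, 0, 0.0075], 0],
  [1, [0, 0, 0.01], 0],
  [1, [0, 0, 0.01], 0],
])

```text
clock: 22.48
eef_pos: [0.6405, 0.1644, 0.171]
tcp_rot: [3.141, 0.003, 2.878]
force: [0.9, -1.3, 3.2]
grip_width: 0.003
gripper_force: 0.9
```

To row units: 4 mm is 0.0067, 3 mm is 0.005.

drive_tool([
  [1, [0, 0, 0.0025], 0],
  [1, [0, 0, 0.005], 0],
  [1, [0, 0, 0.0067], 0],
  [1, [0, 0, 0.0067], 0],
])

```text
clock: 22.82
eef_pos: [0.6395, 0.1649, 0.1666]
tcp_rot: [3.141, 0.0, 2.879]
force: [-2.0, -1.2, 6.7]
grip_width: -0.0
gripper_force: 3.5
```

To row units: 2 mm is 0.0033, 1 mm is 0.0017.

drive_tool([
  [1, [0, 0, 0.0017], 0],
  [1, [0, 0, 0.0033], 0],
  [1, [0, 0, 0.0033], 0],
])

```text
clock: 23.07
eef_pos: [0.6401, 0.1649, 0.1664]
tcp_rot: [3.141, 0.002, 2.879]
force: [-5.1, -3.0, 16.8]
grip_width: 0.0
gripper_force: 8.4
```

To row units: -80 mm is -0.1333, -70 mm is -0.1167.

drive_tool([
  [1, [0, 0, -0.025], 0],
  [1, [0, 0, -0.0667], 0],
  [1, [0, 0, -0.1167], 0],
  [1, [0, 0, -0.1333], 0],
  [1, [0, 0, -0.1333], 0],
])

```text
clock: 23.48
eef_pos: [0.6405, 0.1657, 0.2473]
tcp_rot: [3.138, 0.004, 2.879]
force: [-0.0, 0.7, 0.6]
grip_width: -0.003
gripper_force: 0.0
```

To row units: -166 mm is -0.2767, -132 mm is -0.22.

drive_tool([
  [1, [0.025, -0.0517, 0], 0],
  [1, [0.05, -0.1067, 0], 0],
  [1, [0.0767, -0.1633, 0], 0],
  [1, [0.1033, -0.22, 0], 0],
  [1, [0.1333, -0.2767, 0], 0],
])

```text
clock: 23.9
eef_pos: [0.5175, 0.0237, 0.242]
tcp_rot: [-3.141, -0.002, 2.878]
force: [0.0, -0.9, 0.5]
grip_width: 0.002
gripper_force: 0.0
```

To row units: -110 mm is -0.1833, -98 mm is -0.1633.

drive_tool([
  [1, [0.025, -0.0517, 0], 0],
  [1, [0.05, -0.1067, 0], 0],
  [1, [0.0767, -0.1633, 0], 0],
  [1, [0.0833, -0.1833, 0], 0],
  [1, [0.0833, -0.1833, 0], 0],
])

```text
clock: 24.32
eef_pos: [0.4398, -0.072, 0.2426]
tcp_rot: [-3.139, -0.002, 2.872]
force: [0.5, -0.2, 0.3]
grip_width: -0.005
gripper_force: 0.0
```

```bash
python3 look.py 5; python3 -c "
import numpy as np,cv2
cv2.imwrite('pics/top5.png',np.load('top5.npz')['im'][:,:,::-1])"
```

```text
24.3167 [ 0.4398389  -0.07197961  0.24262729] [ 0.52214328 -0.22818264  0.26156897] -0.005401229045314799
top (0.5698221325874329, 0.18319210410118103) 0.08374499529600143
cap [0.5697 0.1829 0.1617]
top 46 104 0.1449
top 106 98 0.1452
top 166 108 0.145
top 226 106 0.1451
top 286 98 0.1449
top 346 101 0.1449
side (0.5662315487861633, 0.18305766582489014) 0.08496896177530289
cap [0.5644 0.1853 0.159 ]
side 46 62 0.144
side 106 74 0.1441
side 166 71 0.144
side 226 61 0.1439
side 286 57 0.1438
side 346 58 0.1438
```

View pics/top5.png

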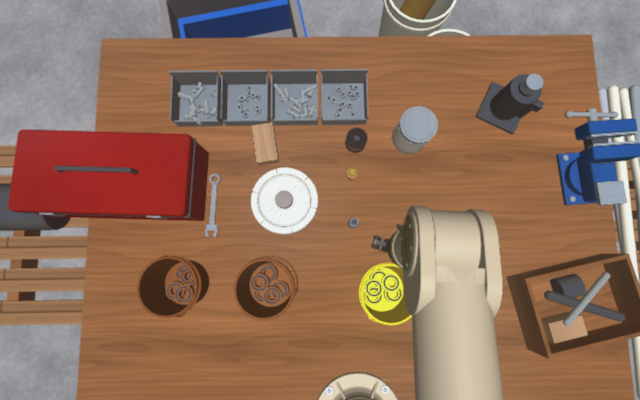

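All six sections are down by 8 mm and level. The closed pail sits at (200,284), where it started, and everything else is in place.

```bash
python3 -c "
from h import *
print(workorder.sign_off())"
```

```text
the job is handed in; nothing more can be done
None
```

The white pail is closed: all six rim sections snapped home (each down about 8 mm, peak push about 24 N at the readings), the pail and everything else are where they were, and the job was handed in at about 24 s.

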